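# Hold a ceramic tile flush in its mounting tray with a spacer

## Robot

A 7-joint arm with a two-finger parallel gripper is mounted at the origin on the work surface. World frame = base frame: x ahead of the robot, y to its left, z up, the work surface at z = 0. Lengths are in mm, angles in rad, forces in N, time in s.
With the tool pointing down it reaches from about 350 to 900 mm from the base axis. Payload 7.2 kg.
Tool frame: the origin (TCP) lies on the centre line of the jaws, within the pads' length; the fingertips stand 14 mm ahead of it and the grasp point (between the pads) lies 5 mm behind it; z points along the fingers, y is the line along which they close (so a half turn about z gives the same grasp; the last joint's range is limited). The gripper opens to 88 mm and grips with 3 to 60 N. Pads are 20 mm wide; open, the fingers measure 115 mm over their backs; the gripper's body (75 mm by 178 mm) begins 61 mm behind the grasp point.
Start: joints at [1.276, 0.411, -0.013, 1.596, 0.006, 1.134, -0.082], TCP at [140.526, -609.001, 214.753] pointing down, gripper open.
Joint ranges: [-2.95, 2.95], [-0.29, 1.99], [-1.47, 1.44], [0.14, 2.54], [-1.03, 4.17], [0.13, 1.85], [-2.86, 2.86]. Speed limits (rad/s): [2.39, 2.39, 3.01, 3.01, 3.14, 3.14, 3.14].

## Interface

Orientations are given as a rotation vector (axis times angle).
In Python, from workcell import env gives the robot as it stands.
- The arm moves only by the shell command python3 -m jog 'ROWS' [OPENING]. ROWS is JSON, one flat list of numbers, 6 for each row, row after row: the shift along the tool's x, y, z in mm, then the turn, a rotation vector about the tool's x, y, z in degrees. A call has 1 to 12 rows; each row shifts and turns the commanded pose from where the row before left it, along the tool's axes as they then stand; what a row does not reach is not made up. A row lasts 1/8 s, in which the tool goes at most 62.5 mm and 10.7 degrees, less where a joint would pass 70% of its speed; a pose out of reach is approached as far as the arm can. A call is refused whole if a number of a shift passes 62.5 or a number of a turn 10.7, either way. A call with a gripper value outside its range is refused whole. OPENING is the opening, from -1 (shut) to 1 (fully open), set as the call begins (- or left out, the last holds). The fingers move at their own pace and stop on an object; the grip force is fixed at half the most. Time passes only in rows, so rows that do not move let the fingers close. It gives the time, the measured TCP pose, the force, the opening and the grip force at its end, in the units of the state.
- env.get_state(): the state, without advancing time (a new reading comes with each control period).
- env.snapshot(name): name is "scene" or "top" or "wrist"; returns a dict with "color" (420x560x3 uint8, red, green, blue), "range_z" (420x560 float32, mm along the optical axis (not along the pixel's ray), 0 where there is no reading), "fov_y" (degrees; the focal length in pixels is half the picture's height over the tangent of half this angle, whatever the lens; pixels are square), "cx", "cy" (the principal point, pixels), "rvec" (rotation vector, rad) and "tvec" (3), from world to camera coordinates, as OpenCV has them. Camera axes: x right, y down, z forward; pixel columns grow to the right and rows downward; lengths in mm; the calibration is good to about 2 mm. The wrist camera is an equidistant fisheye: a pixel r from the principal point sees the ray r / f radians off the axis. A picture is of the moment at which its call begins.
- env.sign_off(): hands the job in; it is judged then, once.
Trained networks look in the newest picture that a camera, given by its name, has taken for a name from the list of things; names that differ only in an ending like _2 or _b are one class to them, and where a whole thing is asked for, a point or a joint stands for the part that bears it (a point fixed in the world has none). Each returns a list of dicts, best first, with "score" (0 to 1); they miss things now and then, are a little off and sometimes report something else, mostly with a low value. They report only what shows in the picture. A call takes as long as a camera call. They do not tell look-alikes from the thing itself.
- env.look_for(camera, name): "rect" ([left, top, right, bottom] as shares, 0 to 1, of the picture: columns of its width, rows of its height, round what is visible of it).
- env.cut_out(camera, name): "mask" (420x560 bool, what is visible of it) and "rect" ([left, top, right, bottom] as shares, 0 to 1, of the picture: columns of its width, rows of its height, round what is visible of it).
The state is a dict: "clock": time; "q": joint angles; "qvel": joint speeds; "joint_efforts": joint torques, N m; "ee_pos": TCP position; "tcp_rot": TCP orientation; "force": force on the tool from outside, world axes, zero at the start; "wrist_torque": the same for the moment, N m; "gripper_width": opening from 0.0 (shut) to 1.0 (fully open); "finger_force": force on a finger pad.
Only numpy, scipy, OpenCV 4.12 (cv2) and the standard library are available. Lean on these libraries where they do the work, as an engineer would, in place of code of your own. Each camera call takes 0.05 s, during which the arm holds its last target. There are 200 camera calls.

## Task

Lay the wooden retaining bar across the ceramic tile in the mounting tray, seated in the notches of the tray's two blocks, and let go of it. Then take the upright wooden spacer out of its rest, slide it down to the tray's bed in the one gap between tile and rail that is wide enough for it (do not force it into the narrow one), and with it push the tile sideways until the tile's edge lies flush against the opposite rail. Finish while still gripping the spacer and keeping the tile pressed there, with the bar still in its notches and the jar, vial and teacup left alone.

Things in the scene. Friction and masses are not known exactly. Their poses are not given: they have to be found in the camera images.
- tray: (all sizes in mm) mounting tray, fixed to the table: a pale plywood board 170 (x) x 204 (y) x 12 high, its top is the bed. Origin: centre of the underside, on the table; x and y along its sides, z up; it lies at varying place and yaw. Two brown notched blocks stand on the bed at x = +66 and -66 mm, each 28 long in x and 48 wide in y: the seat of the notch is 30 mm above the table, the notch is open along x, 28 mm wide and centred on y = 0, its lips reach 42 mm above the table
- rail_thin: the thin brown wooden rail, fixed on the tray's bed, 100 (x) x 14 (y) x 18 high, so its top is 30 mm above the table. Origin: centre of the underside, on the bed; axes parallel to the tray's. It stands 76 mm from the tray's middle on either the +y or the -y side of the tray (this changes), so its inner face is 69 mm from the tray's middle: the wide gap is between this rail and the tile
- rail_thick: the thick brown wooden rail, fixed on the bed at the side opposite to the thin one, 100 (x) x 50 (y) x 18 high, 76 mm from the tray's middle, inner face 51 mm from the middle. Origin: centre of the underside; axes parallel to the tray's. The gap between it and the tile is about 10 mm at the most, too narrow for the spacer
- tile: loose white ceramic tile 90 x 90 x 14 high, about 0.25 kg, lying on the bed (top 26 mm above the table) near the tray's middle, up to about 3 degrees askew. Origin: centre of the underside; z up; x and y along its edges, about parallel to the tray's. It slides on the bed with a push of a few newtons
- bar: loose pale wooden retaining bar, 0.07 kg, lying on the table: 150 (x) x 22 (y) x 16 high, with a grip block in the middle of its top 50 (x) x 22 (y), reaching 40 mm above the bar's underside. Origin: centre of the underside; x along its length, z up. It looks the same turned by half a turn. Seated, its underside is 30 mm above the table, 4 mm over the tile
- rest: low wooden rest, fixed to the table, that keeps the spacer upright: board 90 (x) x 60 (y) x 8 high, with two lips along x, 18 mm apart, reaching 18 mm above the table. Origin: centre of the underside
- spacer: loose pale wooden spacer, 0.05 kg, standing upright in the slot of the rest (underside 8 mm above the table): a plate 14 thick (y) x 60 wide (x) up to 32 mm above its underside, then a grip 14 thick (y) x 40 wide (x) up to 64 mm; the lowest 5 mm is a nose only 10 thick and 56 wide. Origin: centre of the underside; z up, y through its thickness. It looks the same turned by half a turn
- jar: bystander: closed brown jar, 72 across, 85 high. Origin: centre of the underside
- vial: bystander: small closed jar, 44 across, 80 high. Origin: centre of the underside
- teacup: bystander: small blue cup, 72 across, 45 high, between robot and tray. Origin: centre of the underside
Not all that is in view belongs to the job. There is more than one size of the tile; the job needs the largest.

How it is judged (in metres and radians):
On the way, in this order (a step that is already met when the one before it is completed fails the run):
1. the retaining bar lies seated in both notches and has been let go (x of bar in the frame of tray between -0.015 and 0.015 m and y of bar in the frame of tray between -0.006 and 0.006 m and z of bar in the frame of tray between 0.027 and 0.033 m and angle between the x axis of bar and the x axis of tray, either way round below 0.09 rad and angle between bar's own z axis and vertical below 0.06 rad and contact force between the fingers and bar below 0.1 N and linear speed of bar below 0.02 m/s), for 0.3 s.
2. the spacer stands down in the wide gap between the tile and the thin rail (((y of rail_thin in the frame of tray above 0 m and y of spacer in the frame of tray between 0.043 and 0.069 m) or (y of rail_thin in the frame of tray below 0 m and y of spacer in the frame of tray between -0.069 and -0.043 m)) and x of spacer in the frame of tray between -0.035 and 0.035 m and z of spacer in the frame of tray below 0.017 m), for 0.1 s.
At the end, for the whole second after the job is handed in: Bar seated in both notches (3 mm in height, 6 mm sideways, 15 mm lengthways, 5 deg). Spacer gripped, upright, under 5 mm above the bed, between tile and thin rail, pressing the tile over 1.5 N; tile flat, at rest, within 1.4 deg of the thick rail and pressed on it over 0.8 N (all of step 2 and angle between spacer's own z axis and vertical below 0.12 rad and contact force between the fingers and spacer above 1 N and contact force between spacer and tile above 1.5 N and contact force between tile and rail_thick above 0.8 N and angle between the x axis of tile and the x axis of tray, either way round below 0.025 rad and angle between tile's own z axis and vertical below 0.04 rad and z of tile in the frame of tray below 0.0145 m and linear speed of tile below 0.02 m/s and x of bar in the frame of tray between -0.015 and 0.015 m and y of bar in the frame of tray between -0.006 and 0.006 m and z of bar in the frame of tray between 0.027 and 0.033 m and angle between the x axis of bar and the x axis of tray, either way round below 0.09 rad and angle between bar's own z axis and vertical below 0.06 rad); the arm keeps its last pose, push and grip.
It fails at once if the spacer was forced against the thick rail, into the narrow gap (contact force between spacer and rail_thick above 3 N).
It fails at once if the jar was moved more than 25 mm (distance of jar from where it was at the start of the episode above 0.025 m).
It fails at once if the vial was moved more than 25 mm (distance of vial from where it was at the start of the episode above 0.025 m).
It fails at once if the teacup was moved more than 25 mm (distance of teacup from where it was at the start of the episode above 0.025 m).
It also fails if it takes over 72 s, if anything falls off the work surface, if the arm or the gripper's body presses on something with over 40 N, if the wrist force passes 120 N, or if a joint passes its speed limit or range.

## Working session

There is one attempt and no reset: what is moved stays moved. The work goes in short steps, Python scripts to look and compute and a shell command to move; the robot and the scene stay as the last step left them, time stands still between calls to the robot, and variables do not carry over. Pictures are saved under pics/ and viewed, at most 10 in all, crops included, and the job is handed in when it is done.

```bash
ls; mkdir -p pics; python3 - <<'E'
from workcell import env
import cv2,numpy as np
for c in ("scene","top"):
    s=env.snapshot(c); cv2.imwrite(f"pics/{c}0.png",s["color"][:,:,::-1])
    print(c,s["fov_y"],s["cx"],s["cy"],s["rvec"],s["tvec"])
    for n in ("tray","tile","bar","rest","spacer","jar","vial","teacup","rail_thin","rail_thick"):
        for d in env.look_for(c,n)[:4]:
            r=d["rect"];print(n,round(d["score"],2),[round(r[0]*560),round(r[1]*420),round(r[2]*560),round(r[3]*420)])
print(env.get_state())
E
```

```text
pics
scene 54.80604160594614 281.7976662870967 206.30572157090793 [ 2.26748971  0.55251142 -0.24371917] [-514.51783601 -138.35183351 1142.82846482]
tray 0.65 [233, 180, 344, 262]
tile 0.98 [341, 246, 375, 275]
tile 0.68 [260, 196, 314, 238]
tile 0.65 [218, 163, 243, 182]
bar 0.57 [271, 138, 321, 160]
rest 0.64 [158, 295, 204, 341]
rest 0.4 [257, 197, 311, 234]
spacer 0.63 [166, 286, 188, 329]
jar 0.95 [368, 143, 399, 188]
vial 0.65 [275, 312, 304, 357]
teacup 0.86 [174, 191, 202, 225]
rail_thin 0.62 [245, 220, 282, 246]
rail_thick 0.83 [287, 183, 329, 217]
top 49.12138687973741 287.5687109449552 204.59541798828053 [ 2.16687945 -2.14900445  0.1050318 ] [ -7.32015303 570.94048738 957.9935464 ]
tray 0.56 [223, 155, 332, 250]
tray 0.29 [395, 119, 424, 146]
tile 0.77 [213, 277, 261, 323]
tile 0.76 [249, 176, 307, 229]
tile 0.64 [278, 100, 318, 140]
bar 0.75 [151, 217, 172, 282]
rest 0.7 [404, 208, 446, 256]
spacer 0.53 [422, 218, 443, 243]
jar 0.85 [139, 115, 177, 153]
vial 0.74 [396, 119, 425, 147]
vial 0.58 [303, 189, 321, 233]
teacup 0.74 [307, 287, 339, 317]
teacup 0.39 [420, 215, 442, 240]
rail_thin 0.79 [302, 189, 319, 234]
rail_thick 0.85 [225, 168, 263, 213]
{'clock': 1.1, 'q': array([ 1.27576871,  0.4110873 , -0.01268873,  1.59618861,  0.00562127,
        1.13430429, -0.08219994]), 'qvel': array([ 5.38656989e-04, -8.21965514e-04,  1.40206695e-04,  5.39404340e-05,
       -3.73487861e-04, -1.06649259e-03,  3.26774225e-04]), 'joint_efforts': array([ 2.10927797e-04, -5.87760293e+01,  6.40932396e-01, -2.91389036e+01,
       -5.36587404e-02,  1.03485998e-02,  2.13462067e-05]), 'ee_pos': array([ 140.53304396, -609.00570335,  214.76614692]), 'tcp_rot': array([ 3.12135686e+00,  3.55543275e-01, -2.22643753e-05]), 'force': array([ 0.33328825, -0.52612496, -0.16297642]), 'wrist_torque': array([0.00938458, 0.03058585, 0.00079565]), 'finger_force': 0.0, 'gripper_width': 1.0057801300655818}
```

```bash
python3 - <<'E'
import cv2
a=cv2.imread("pics/top0.png")[80:340,120:460]
cv2.imwrite("pics/top0z.png",cv2.resize(a,None,fx=2.3,fy=2.3,interpolation=cv2.INTER_CUBIC))
E
```

```text
(no output)
```

View pics/top0z.png

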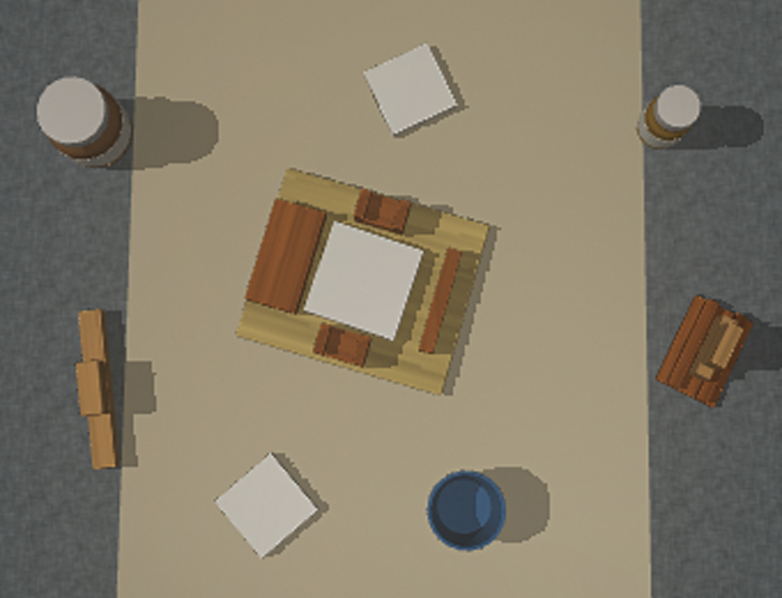

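View pics/scene0.png

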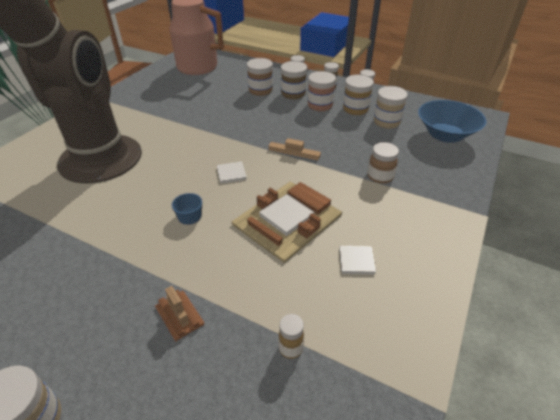

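```bash
cat > h.py <<'E'
from workcell import env
import cv2,numpy as np
from scipy.spatial.transform import Rotation as R
def cloud(s,wrist=False):
    "world xyz (HxWx3, mm) per pixel from range_z"
    z=s["range_z"].astype(float);H,W=z.shape
    f=H/2/np.tan(np.radians(s["fov_y"]/2));v,u=np.mgrid[:H,:W]
    x,y=(u-s["cx"])/f,(v-s["cy"])/f
    if wrist:
        r=np.hypot(x,y)+1e-9;k=np.tan(np.minimum(r,1.5))/r;x,y=x*k,y*k
    P=np.stack([x*z,y*z,z],-1)
    M=R.from_rotvec(np.ravel(s["rvec"])).as_matrix()
    Q=(P-np.ravel(s["tvec"]))@M
    Q[z==0]=np.nan
    return Q
def rect(p):
    "centre, long side dir (deg, -90..90), sizes of a flat patch"
    c,(w,h),a=cv2.minAreaRect(p[:,:2].astype(np.float32))
    if w<h: w,h,a=h,w,a+90
    return np.round(c,1),round((a+90)%180-90,2),(round(w,1),round(h,1))
def big(m):
    n,l,st,_=cv2.connectedComponentsWithStats(m.astype(np.uint8),connectivity=4)
    return [l==i for i in np.argsort(-st[1:,4])+1 if st[i,4]>15]
E
python3 - <<'E'
from h import *
s=env.snapshot("top");Q=cloud(s)
z=Q[...,2]
print("table z",np.nanmedian(z[200:330,330:380]))
for n,lo,hi,(a,b,c,d) in [("bed",9,15,(215,145,340,260)),("tile",22,28.5,(240,165,315,240)),("rails",28.5,33,(215,145,340,260)),("lips",38,46,(215,145,340,260)),
  ("barlow",12,20,(140,200,180,295)),("bartop",35,45,(140,200,180,295)),("rest",5,12,(400,200,450,260)),("restlip",15,22,(400,200,450,260)),("spsh",36,44,(400,200,450,260)),("sptop",68,77,(400,200,450,260)),("jar",80,90,(130,100,190,160)),("vial",75,85,(390,110,430,150)),("cup",40,50,(300,280,345,325))]:
    m=np.zeros(z.shape,bool);m[b:d,a:c]=True;m&=(z>lo)&(z<hi)
    for k in big(m)[:4]:
        print(n,k.sum(),round(np.median(z[k]),1),rect(Q[k]),np.round(Q[k].mean(0),1))
E
```

```text
table z 1.1001192278535477
bed 3004 12.2 (array([580.3,  20. ]), 74.21, (203.4, 169.7)) [573.2   3.3  12.2]
bed 17 12.4 (array([531. ,  24.9]), 71.96, (18.7, 4.1)) [531.4  24.8  12. ]
tile 1507 26.1 (array([578.4,  19.2]), -18.36, (89.9, 89.8)) [578.3  19.4  26. ]
rails 821 30.5 (array([601.1,  93. ]), -15.86, (100.0, 50.5)) [600.4  92.7  30.6]
rails 230 30.5 (array([559.6, -52.9]), -15.7, (99.0, 13.9)) [559.7 -53.   30.6]
rails 131 30.4 (array([517. ,  38.6]), -15.31, (27.9, 27.4)) [516.9  38.3  30.6]
rails 129 30.6 (array([643.9,   2.3]), -15.05, (28.0, 27.6)) [644.1   2.9  30.6]
lips 63 42.0 (array([522.4,  56.3]), -15.2, (27.7, 10.2)) [522.4  56.   42. ]
lips 60 42.4 (array([648.6,  20.6]), -15.4, (27.3, 9.8)) [648.9  20.4  42.3]
lips 60 42.1 (array([512.4,  19.6]), -15.62, (26.7, 9.9)) [512.7  19.6  41.8]
lips 58 42.2 (array([638.6, -16.1]), -15.78, (27.3, 9.8)) [638.5 -16.   42.2]
barlow 242 16.0 (array([426.9, 263.5]), 9.19, (52.0, 24.1)) [426.  263.4  15.9]
barlow 226 16.0 (array([523.6, 276.7]), 9.09, (51.4, 22.5)) [524.8 276.9  16. ]
bartop 250 39.8 (array([475., 270.]), 6.
[... 421 characters left out ...]
90.3, 13.1)) [ 521.6 -290.8   18.3]
restlip 72 18.6 (array([ 484.3, -306.3]), -28.12, (35.8, 11.8)) [ 482.  -305.5   18.5]
restlip 24 18.2 (array([ 545.1, -336.8]), 29.62, (12.0, 9.3)) [ 544.8 -336.3   18. ]
spsh 39 40.5 (array([ 495.5, -295.4]), 64.83, (14.4, 10.7)) [ 495.7 -295.    40.4]
spsh 18 40.7 (array([ 542.5, -318. ]), 87.59, (14.4, 6.7)) [ 542.  -316.9   40.4]
sptop 143 72.2 (array([ 517.1, -306.2]), -25.2, (40.0, 14.9)) [ 517.3 -305.9   72.2]
jar 704 85.2 (array([724.6, 283.9]), -66.94, (61.7, 61.6)) [724.3 283.4  85.1]
vial 288 80.4 (array([ 732.5, -265.1]), -44.72, (38.9, 38.2)) [ 731.9 -265.5   80.4]
cup 234 44.9 (array([368. , -77.2]), -89.93, (68.8, 67.9)) [367.  -77.8  44.7]
```

Look-alikes for the tile are the white plates at top-image pixels (298,118), (236,299) and (280,202). The last is the largest (90 mm measured) and lies in the tray, so it is the one I want. There is only one bar, at (161,249), and one spacer, at (433,230) in the rest. Both match the listed sizes. The thin rail is on the tray's -y side. Before reaching, I'll check the bar in a close crop.

```bash
cat >> h.py <<'E'
def go(x,y,z,yaw,sym=180):
    s=env.get_state();T=R.from_rotvec(s["tcp_rot"])
    d=T.inv().apply(np.array([x,y,z])-s["ee_pos"])
    c,n=np.cos(np.radians(yaw)),np.sin(np.radians(yaw))
    best=None
    for k in ((1,-1) if sym==180 else (1,)):
        G=R.from_matrix(np.array([[k*c,k*n,0],[k*n,-k*c,0],[0,0,-1]]).T)
        r=(T.inv()*G).as_rotvec(degrees=True)
        if best is None or np.linalg.norm(r)<np.linalg.norm(best): best=r
    print("t",round(s["clock"],2),"tcp",np.round(s["ee_pos"],1),"shift",np.round(d,1),"turn",np.round(best,2),"q",np.round(s["q"],2),"F",np.round(s["force"],1),"w",round(s["gripper_width"],3))
E
python3 - <<'E'
from h import *
import cv2
go(480,-250,215,7.7)
s=env.snapshot("top")
c=s["color"][195:300,125:205,::-1];cv2.imwrite("pics/barcrop.png",cv2.resize(c,None,fx=5,fy=5))
E
```

```text
t 1.15 tcp [ 140.5 -609.   214.7] shift [ 4.115e+02 -2.735e+02 -3.000e-01] turn [0.   0.   5.29] q [ 1.28  0.41 -0.01  1.6   0.01  1.13 -0.08] F [-0.4 -0.5  0.7] w 1.002
```

View pics/barcrop.png

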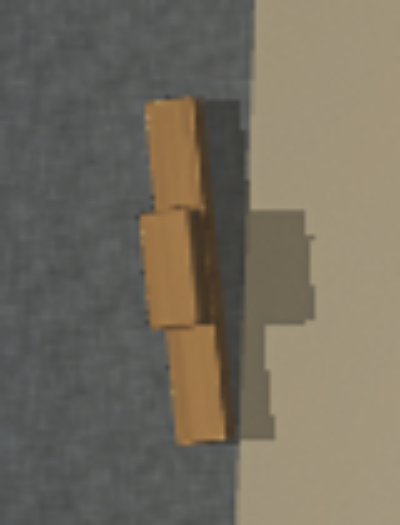

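The crop shows the bar with its grip block. The block is centred near top pixel (159,249) and runs nearly along image-vertical, so it matches the description.

```bash
python3 -m jog '[41,-27,0,0,0,0, 41,-27,0,0,0,0, 41,-27,0,0,0,0, 41,-27,0,0,0,0, 41,-27,0,0,0,0, 41,-27,0,0,0,0, 41,-27,0,0,0,0, 41,-27,0,0,0,0, 41,-27,0,0,0,0, 42,-30,0,0,0,5.3, 0,0,0,0,0,0]'; python3 -c "
from h import *
go(475,270,130,7.7)"
```

```text
clock: 2.58
ee_pos: [482.4, -246.3, 214.9]
tcp_rot: [-3.132, -0.22, -0.002]
force: [0.7, -0.6, -0.5]
gripper_width: 1.0
finger_force: 0.0
t 2.58 tcp [ 482.4 -246.3  214.9] shift [  64.8 -512.2   85.6] turn [-0.08 -0.09  0.34] q [ 0.59  0.28 -0.25  1.79  0.08  1.08 -1.12] F [ 0.7 -0.6 -0.5] w 1.0
```

```bash
python3 -m jog '[7,-51,0,0,0,0, 7,-51,0,0,0,0, 7,-51,0,0,0,0, 7,-51,0,0,0,0, 7,-51,0,0,0,0, 7,-51,0,0,0,0, 7,-51,15,0,0,0, 7,-51,20,0,0,0, 7,-51,20,0,0,0, 2,-53,20,0,0,0, 0,0,10,0,0,0, 0,0,0,0,0,0]'; python3 - <<'E'
from h import *
go(475,270,26,7.7)
s=env.snapshot("wrist");Q=cloud(s,True);z=Q[...,2]
cv2.imwrite("pics/w1.png",s["color"][:,:,::-1])
near=(abs(Q[...,0]-475)<110)&(abs(Q[...,1]-270)<60)
for n,lo,hi in (("low",11,21),("top",35,45)):
    for k in big(near&(z>lo)&(z<hi))[:3]: print(n,k.sum(),round(np.median(z[k]),1),rect(Q[k]))
E
```

```text
clock: 4.08
ee_pos: [475.4, 263.8, 128.9]
tcp_rot: [3.133, 0.21, -0.002]
force: [-0.5, 0.5, 0.3]
gripper_width: 1.004
finger_force: 0.0
t 4.08 tcp [475.4 263.8 128.9] shift [  0.6  -6.3 102.9] turn [ 0.1   0.1  -0.02] q [-0.2   0.42 -0.51  1.86  0.25  0.93 -2.26] F [-0.5  0.5  0.3] w 1.004
low 1492 17.6 (array([523.8, 278.8]), 7.66, (52.1, 22.2))
low 885 17.6 (array([421.1, 264.8]), 7.85, (42.3, 22.1))
top 1521 41.6 (array([475.1, 272.2]), 7.77, (50.2, 21.8))
```

View pics/w1.png

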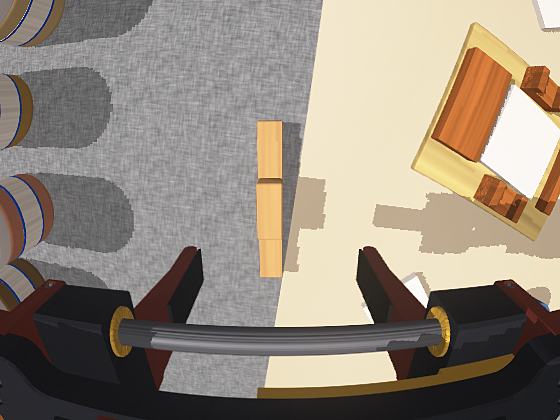

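```bash
python3 -m jog '[0,-7,15,0,0,0, 0,0,20,0,0,0, 0,0,20,0,0,0, 0,0,20,0,0,0, 0,0,16,0,0,0, 0,0,12,0,0,0, 0,0,0,0,0,0, 0,0,0,0,0,0]'; python3 -m jog '[0,0,0,0,0,0, 0,0,0,0,0,0, 0,0,0,0,0,0, 0,0,0,0,0,0, 0,0,0,0,0,0, 0,0,0,0,0,0]' -1; python3 - <<'E'
from h import *
s=env.snapshot("top");Q=cloud(s);z=Q[...,2]
m=np.zeros(z.shape,bool);m[195:300,140:180]=1
for k in big(m&(z>12)&(z<20))[:2]: print(k.sum(),rect(Q[k]))
go(475,271,26,7.7)
E
```

```text
clock: 5.12
ee_pos: [474.9, 272.7, 27.2]
tcp_rot: [-3.134, -0.211, -0.001]
force: [0.2, 0.1, 0.2]
gripper_width: 1.001
finger_force: 0.0
clock: 5.88
ee_pos: [474.5, 272.5, 26.7]
tcp_rot: [3.134, 0.211, -0.0]
force: [0.9, 0.2, 0.3]
gripper_width: 0.356
finger_force: 0.0
210 (array([422.7, 263. ]), 9.59, (43.5, 23.6))
143 (array([534.5, 279. ]), 8.41, (29.8, 23.4))
t 5.92 tcp [474.5 272.4  26.7] shift [0.3 1.5 0.7] turn [ 0.    0.   -0.01] q [-0.27  0.56 -0.45  1.93  0.35  0.73 -2.36] F [-0.3 -0.2  0.5] w 0.312
```

```bash
python3 -m jog '[0,0,0,0,0,0, 0,0,0,0,0,0, 0,0,0,0,0,0, 0,0,0,0,0,0, 0,0,0,0,0,0]'; python3 - <<'E'
from h import *
s=env.snapshot("top");Q=cloud(s);z=Q[...,2]
m=np.zeros(z.shape,bool);m[195:300,140:180]=1
for k in big(m&(z>12)&(z<20))[:2]: print(k.sum(),rect(Q[k]))
go(475,271,115,7.7)
E
```

```text
clock: 6.55
ee_pos: [474.5, 272.4, 26.7]
tcp_rot: [3.134, 0.211, -0.0]
force: [-0.5, -0.2, -0.4]
gripper_width: 0.246
finger_force: 30.0
209 (array([424.8, 263.8]), 8.32, (48.0, 22.7))
144 (array([531.6, 278.3]), 6.52, (35.7, 23.5))
t 6.6 tcp [474.5 272.5  26.7] shift [  0.3   1.5 -88.3] turn [ 0. -0. -0.] q [-0.27  0.56 -0.45  1.93  0.35  0.73 -2.36] F [ 0.3  0.1 -0.7] w 0.249
```

```bash
python3 -m jog '[0,0,-10,0,0,0, 0,0,-25,0,0,0, 0,0,-40,0,0,0, 0,0,-40,0,0,0, 0,0,-30,0,0,0, 0,0,0,0,0,0]'; python3 -c "
from h import *
go(505,40,171,-15.7)"
```

```text
clock: 7.35
ee_pos: [475.7, 273.3, 174.6]
tcp_rot: [-3.133, -0.21, -0.007]
force: [0.6, -0.0, -0.5]
gripper_width: 0.244
finger_force: 30.0
t 7.35 tcp [475.7 273.3 174.6] shift [ -2.2 235.2   3.2] turn [-0.15 -0.25 23.38] q [-0.19  0.37 -0.53  1.81  0.22  1.02 -2.24] F [ 0.6 -0.  -0.5] w 0.244
```

```bash
python3 -m jog '[0,39,0,0,0,0, 0,39,0,0,0,0, -1,39,0,0,0,0, -1,39,0,0,0,0, 0,39,0,0,0,0, 0,40,0,0,0,0, 0,0,0,0,0,7.8, 0,0,0,0,0,7.8, 0,0,0,0,0,7.8, 0,0,0,0,0,0, 0,0,0,0,0,0]'; python3 - <<'E'
from h import *
go(580.4,22,110,-15.7)
for c in("wrist","top"):
    s=env.snapshot(c);Q=cloud(s,c=="wrist");z=Q[...,2]-(1.5 if c=="wrist" else 0.4)
    if c=="wrist": cv2.imwrite("pics/w2.png",s["color"][:,:,::-1])
    near=np.hypot(Q[...,0]-580,Q[...,1]-20)<150
    for n,lo,hi in (("tile",22,28),("rails",28,33),("lips",38,46),("bar",50,200)):
        for k in big(near&(z>lo)&(z<hi))[:4]: print(c,n,k.sum(),round(np.median(z[k]),1),rect(Q[k]))
E
```

```text
clock: 8.72
ee_pos: [503.6, 39.4, 171.2]
tcp_rot: [3.113, -0.424, -0.001]
force: [0.2, -0.3, -0.9]
gripper_width: 0.245
finger_force: 30.0
t 8.72 tcp [503.6  39.4 171.2] shift [78.7 -3.8 61.2] turn [0.02 0.05 0.18] q [ 0.14  0.28 -0.38  1.91  0.12  0.97 -2.14] F [ 0.2 -0.3 -0.9] w 0.245
wrist tile 6887 26.2 (array([578.5,  20.6]), 71.65, (91.0, 90.9))
wrist tile 50 25.1 (array([570.1, -47.3]), -16.49, (36.7, 1.2))
wrist tile 44 25.0 (array([534.7, -37.2]), -16.44, (31.4, 1.0))
wrist tile 21 25.0 (array([556.3,  81.4]), -14.42, (18.3, 0.5))
wrist rails 4997 30.1 (array([601.5,  94.3]), -15.6, (100.0, 51.0))
wrist rails 1434 30.1 (array([560. , -51.6]), -15.81, (99.8, 14.9))
wrist rails 841 30.2 (array([644.1,   3.5]), 74.48, (28.2, 28.1))
wrist lips 323 42.1 (array([648.9,  21.5]), -17.73, (28.3, 10.7))
wrist lips 320 42.1 (array([638.4, -14.7]), -15.74, (27.6, 9.2))
wrist lips 312 42.0 (array([522.5,  58. ]), -16.21, (28.3, 9.7))
wrist lips 60 42.1 (array([511.2,  17.2]), -16.4, (27.6, 1.9))
wrist bar 8551 171.2 (array([512.8,  36.4]), -7.51, (133.3, 39.4))
top tile 175 25.4 (array([592.1, -25.5]), 16.28, (58.7, 27.6))
top rails 186 30.2 (array([572.6, -56.5]), -15.66, (72.0, 13.9))
top rails 118 30.1 (array([643.5,   2.6]), -14.57, (27.8, 27.6))
top rails 24 29.7 (array([647.9,  97.9]), 76.2, (13.7, 11.9))
top lips 58 41.9 (array([638.7, -16.1]), -17.73, (28.1, 9.5))
top lips 39 42.2 (array([652.8,  19.2]), -19.26, (18.5, 9.7))
```

View pics/w2.png

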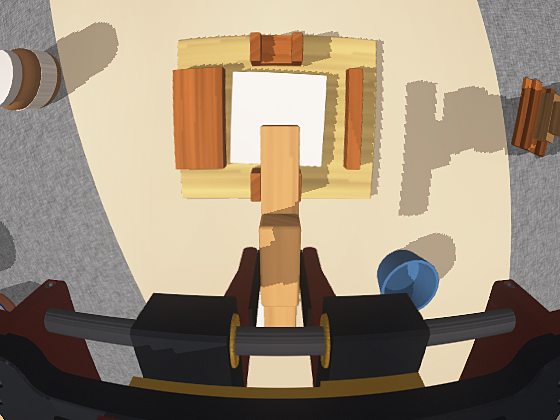

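Wrist image: the bar is held centrally and runs straight up the picture from (280,300) to (280,125), over the tray at (275,115). The jar, vial and cup are undisturbed.

```bash
python3 - <<'E'
from h import *
go(580.6,21.4,110,-15.8)
s=env.snapshot("wrist");Q=cloud(s,True);z=Q[...,2]
near=np.hypot(Q[...,0]-540,Q[...,1]-30)<100
for lo,hi in ((154,168),(178,192)):
    for k in big(near&(z>lo)&(z<hi))[:3]: print(lo,k.sum(),round(np.median(z[k]),1),rect(Q[k]))
E
```

```text
t 8.82 tcp [503.8  39.3 171.5] shift [78.8 -3.4 61.4] turn [0.01 0.03 0.21] q [ 0.14  0.28 -0.38  1.91  0.12  0.97 -2.14] F [-1.5  0.1 -0.6] w 0.246
154 3528 162.4 (array([551.4,  25.8]), -15.34, (52.2, 22.2))
154 635 162.4 (array([457.4,  52.3]), 74.53, (21.6, 17.3))
178 3764 186.3 (array([504.5,  38.9]), -15.52, (50.4, 39.8))
```

```bash
python3 -m jog '[20,-1,0,0,0,0.2, 30,-1.4,0,0,0,0, 20,-1,0,0,0,0, 9,0,0,0,0,0, 0,0,20,0,0,0, 0,0,25,0,0,0, 0,0,25,0,0,0, 0,0,15,0,0,0, 0,0,4,0,0,0, 0,0,0,0,0,0, 0,0,0,0,0,0]'; python3 - <<'E'
from h import *
go(580.6,21.4,56.7,-15.8)
E
```

```text
clock: 10.25
ee_pos: [581.5, 21.0, 83.6]
tcp_rot: [-3.111, 0.435, -0.002]
force: [0.2, 0.1, -0.5]
gripper_width: 0.248
finger_force: 30.0
t 10.25 tcp [581.5  21.   83.6] shift [-1.  -0.1 26.9] turn [-0.02 -0.08 -0.1 ] q [ 0.12  0.5  -0.32  1.82  0.21  0.85 -2.15] F [ 0.2  0.1 -0.5] w 0.248
```

```bash
python3 -m jog '[-1,0,5,0,0,0, 0,0,6,0,0,0, 0,0,5,0,0,0, 0,0,4,0,0,0, 0,0,3,0,0,0, 0,0,2,0,0,0, 0,0,1,0,0,0, 0,0,0,0,0,0, 0,0,0,0,0,0]'; python3 - <<'E'
from h import *
go(580.6,21.4,56.7,-15.8)
E
```

```text
clock: 11.38
ee_pos: [580.1, 21.3, 56.8]
tcp_rot: [-3.111, 0.435, -0.0]
force: [-0.3, -0.3, -0.6]
gripper_width: 0.244
finger_force: 30.0
t 11.38 tcp [580.1  21.3  56.8] shift [ 0.5 -0.2  0.1] turn [-0.   -0.01 -0.1 ] q [ 0.12  0.54 -0.31  1.84  0.22  0.8  -2.16] F [-0.3 -0.3 -0.6] w 0.244
```

```bash
python3 -m jog '[0,0,0,0,0,0, 0,0,0,0,0,0, 0,0,0,0,0,0, 0,0,0,0,0,0, 0,0,0,0,0,0, 0,0,0,0,0,0, 0,0,0,0,0,0]' 1; python3 -m jog '[0,0,-10,0,0,0, 0,0,-25,0,0,0, 0,0,-35,0,0,0, 0,0,-40,0,0,0, -20,0,-30,0,0,0, -40,0,0,0,0,0, -20,0,0,0,0,0, 0,0,0,0,0,0, 0,0,0,0,0,0]';  python3 - <<'E'
from h import *
go(517.5,-305,180,-26.5)
s=env.snapshot("wrist");Q=cloud(s,True);z=Q[...,2]-1.5
a=np.radians(-15.8);M=np.array([[np.cos(a),np.sin(a)],[-np.sin(a),np.cos(a)]])
L=Q.copy();L[...,:2]=(Q[...,:2]-[580.6,21.4])@M.T
near=(abs(L[...,0])<110)&(abs(L[...,1])<110)
for n,lo,hi in (("tile",24,28),("rails",28,33),("lips",38,44),("barlow",44.5,49),("bartop",66,76)):
    for k in big(near&(z>lo)&(z<hi))[:4]:
        if k.sum()>60: print(n,k.sum(),round(np.median(z[k]),1),rect(L[k]))
E
```

```text
clock: 12.25
ee_pos: [580.0, 21.3, 56.7]
tcp_rot: [3.111, -0.435, -0.0]
force: [-0.7, 0.6, -0.6]
gripper_width: 0.984
finger_force: 0.0
clock: 13.38
ee_pos: [504.0, 42.9, 197.3]
tcp_rot: [-3.111, 0.435, -0.002]
force: [0.8, -0.9, 0.1]
gripper_width: 0.999
finger_force: 0.0
t 13.38 tcp [504.   42.9 197.3] shift [108.5 330.8  17.3] turn [-0.02 -0.07 10.57] q [ 0.14  0.25 -0.38  1.88  0.11  1.02 -2.14] F [ 0.8 -0.9  0.1] w 0.999
tile 2653 26.1 (array([ -3.1, -30.1]), 0.07, (91.1, 35.5))
tile 2582 26.1 (array([-0.2, 27.5]), -0.99, (90.3, 33.1))
rails 4311 30.1 (array([ 0.2, 76. ]), -0.03, (99.9, 51.1))
rails 1228 30.1 (array([ -0.1, -75.8]), 0.03, (99.1, 14.8))
rails 182 30.1 (array([65.8, -0.1]), 89.47, (28.5, 27.4))
rails 157 30.2 (array([-65.7,   1.3]), 89.34, (31.3, 27.5))
lips 277 42.0 (array([-65.7, -18.7]), 0.56, (28.1, 9.4))
lips 273 42.0 (array([-65.7,  19.2]), -0.83, (28.1, 9.4))
lips 267 41.9 (array([65.4, 18.7]), -0.64, (27.2, 9.8))
lips 263 42.1 (array([ 65.4, -19.3]), -0.16, (27.2, 9.0))
barlow 1034 46.1 (array([50.8, -1. ]), -0.25, (48.0, 21.4))
barlow 1007 46.1 (array([-50.6,  -0.7]), -0.57, (48.1, 21.8))
bartop 1313 70.0 (array([-0.1, -0.7]), 0.88, (49.1, 22.5))
```

```bash
python3 -m jog '[4,40,0,0,0,0, 4,42,0,0,0,0, 4,42,0,0,0,0, 4,42,0,0,0,0, 4,42,0,0,0,0, 4,42,10,0,0,0, 4,40,7,0,0,0, 4,25,0,0,0,0, 4,0,0,0,0,5.3, 2,0,0,0,0,5.3, 0,0,0,0,0,0, 0,0,0,0,0,0]'; python3 - <<'E'
from h import *
s=env.snapshot("wrist");Q=cloud(s,True);z=Q[...,2]-1.5
near=np.hypot(Q[...,0]-517,Q[...,1]+305)<75
for n,lo,hi in (("board",5,12),("lip",15,22),("shoulder",36,44),("top",69,76)):
    for k in big(near&(z>lo)&(z<hi))[:3]:
        if k.sum()>60: print(n,k.sum(),round(np.median(z[k]),1),rect(Q[k]))
go(517.5,-305,120,-26.5)
E
```

```text
clock: 14.92
ee_pos: [453.3, -270.5, 179.5]
tcp_rot: [-3.059, 0.717, 0.001]
force: [0.0, -0.8, -0.4]
gripper_width: 1.0
finger_force: 0.0
board 675 8.0 (array([ 527.4, -280.9]), -26.19, (89.4, 9.3))
board 658 8.1 (array([ 504.6, -326.9]), -25.81, (89.4, 8.7))
board 530 8.1 (array([ 515.7, -304. ]), -26.54, (89.2, 18.0))
lip 1039 18.0 (array([ 522.4, -290.2]), -26.8, (89.8, 11.4))
lip 997 18.1 (array([ 509., -317.]), -25.95, (89.8, 12.1))
shoulder 140 40.2 (array([ 540.4, -316.9]), 63.82, (14.1, 7.7))
shoulder 92 40.2 (array([ 493.7, -293.3]), 63.33, (13.4, 5.9))
top 784 72.1 (array([ 517.3, -305.7]), -26.49, (39.5, 13.6))
t 14.97 tcp [ 453.3 -270.4  179.6] shift [72.9  2.4 59.6] turn [0.   0.01 0.09] q [ 0.58  0.29 -0.16  1.87  0.05  0.99 -1.64] F [ 0.1 -0.8 -0.1] w 1.002
```

```bash
python3 -m jog '[25,1,5,0,0,0, 30,1,15,0,0,0, 18,0.5,20,0,0,0, 0,0,20,0,0,0, 0,0,20,0,0,0, 0,0,25,0,0,0, 0,0,18,0,0,0, 0,0,10,0,0,0, 0,0,0,0,0,0, 0,0,0,0,0,0]'; python3 - <<'E'
from h import *
go(517.2,-305.2,46,-26.4)
E
```

```text
clock: 16.23
ee_pos: [517.9, -305.4, 47.5]
tcp_rot: [3.058, -0.72, 0.002]
force: [-0.3, 0.2, 0.5]
gripper_width: 1.004
finger_force: 0.0
t 16.23 tcp [ 517.9 -305.4   47.5] shift [-0.8  0.1  1.5] turn [ 0.   -0.07 -0.1 ] q [ 0.55  0.56 -0.14  1.8   0.1   0.78 -1.67] F [-0.3  0.2  0.5] w 1.004
```

```bash
python3 -m jog '[-0.5,0,0.5,0,0,0, 0,0,0,0,0,0, 0,0,0,0,0,0, 0,0,0,0,0,0, 0,0,0,0,0,0, 0,0,0,0,0,0, 0,0,0,0,0,0, 0,0,0,0,0,0, 0,0,0,0,0,0, 0,0,0,0,0,0, 0,0,0,0,0,0, 0,0,0,0,0,0]' -1;  python3 - <<'E'
from h import *
go(517.2,-305.2,160,-26.4)
E
```

```text
clock: 17.73
ee_pos: [516.9, -304.9, 46.2]
tcp_rot: [3.058, -0.72, -0.0]
force: [-0.1, 1.2, -0.1]
gripper_width: 0.157
finger_force: 30.0
t 17.73 tcp [ 516.9 -304.9   46.2] shift [ 3.000e-01  1.000e-01 -1.138e+02] turn [ 0.    0.   -0.11] q [ 0.55  0.56 -0.14  1.8   0.1   0.78 -1.67] F [-0.1  1.2 -0.1] w 0.157
```

```bash
python3 -m jog '[0,0,-5,0,0,0, 0,0,-15,0,0,0, 0,0,-30,0,0,0, 0,0,-35,0,0,0, 0,0,-30,0,0,0, 0,0,0,0,0,0, 0,0,0,0,0,0]';  python3 - <<'E'
from h import *
go(488,-13,160,-15.8)
E
```

```text
clock: 18.6
ee_pos: [516.6, -304.8, 161.1]
tcp_rot: [3.058, -0.72, -0.0]
force: [-0.2, -0.2, -0.4]
gripper_width: 0.155
finger_force: 30.0
t 18.6 tcp [ 516.6 -304.8  161.1] shift [-155.9 -248.3    1.1] turn [ 0.000e+00  1.000e-02 -1.071e+01] q [ 0.56  0.42 -0.15  1.71  0.07  1.01 -1.64] F [-0.2 -0.2 -0.4] w 0.155
```

```bash
python3 -m jog '[-22,-35,0,0,0,0, -22,-35,0,0,0,0, -22,-36,0,0,0,0, -22,-36,0,0,0,0, -22,-36,0,0,0,0, -23,-36,0,0,0,0, -23,-34,0,0,0,0, 0,0,0,0,0,-5.3, 0,0,0,0,0,-5.4, 0,0,0,0,0,0, 0,0,0,0,0,0]';  python3 - <<'E'
from h import *
s=env.snapshot("wrist");Q=cloud(s,True);z=Q[...,2]-1.5
cv2.imwrite("pics/w3.png",s["color"][:,:,::-1])
a=np.radians(-15.8);M=np.array([[np.cos(a),np.sin(a)],[-np.sin(a),np.cos(a)]])
L=Q.copy();L[...,:2]=(Q[...,:2]-[580.6,21.4])@M.T
near=(abs(L[...,0])<125)&(abs(L[...,1])<110)
for n,lo,hi in (("tile",24,28),("rails",28,33),("barlow",44.5,49),("bartop",66,76),("shoulder",149,160),("sptop",180,192)):
    for k in big(near&(z>lo)&(z<hi))[:3]:
        if k.sum()>60: print(n,k.sum(),round(np.median(z[k]),1),rect(L[k]))
p=env.get_state()["ee_pos"];print("tcp in tray",M@(p[:2]-[580.6,21.4]))
go(564.7,-34.9,110,-15.8)
E
```

```text
clock: 19.98
ee_pos: [487.6, -13.5, 160.6]
tcp_rot: [3.111, -0.435, -0.002]
force: [0.5, 0.4, -0.8]
gripper_width: 0.158
finger_force: 30.0
tile 3563 26.1 (array([ -2.4, -29. ]), -0.73, (90.6, 37.3))
tile 2167 26.1 (array([-0.5, 29.9]), -0.35, (90.4, 30.0))
rails 4586 30.1 (array([-0.2, 75.7]), 0.21, (99.8, 51.5))
rails 1601 30.1 (array([  0.4, -76. ]), 0.11, (99.4, 14.2))
barlow 1276 46.1 (array([49.8, -1. ]), 0.11, (50.4, 22.5))
barlow 1227 46.1 (array([-47.3,  -0.7]), 0.16, (54.9, 22.5))
bartop 1626 70.0 (array([-0.1, -0.9]), 0.35, (50.3, 22.7))
shoulder 545 154.6 (array([-54.3, -59.3]), 88.23, (13.8, 11.2))
sptop 2453 186.5 (array([-78.2, -62. ]), 16.46, (41.8, 30.7))
tcp in tray [-79.82943213 -58.8996872 ]
t 20.02 tcp [487.7 -13.5 160.8] shift [79.9 -0.6 50.7] turn [ 0.01  0.05 -0.12] q [ 0.2   0.26 -0.31  1.97  0.1   0.93 -2.02] F [-0.1  0.6  0. ] w 0.156
```

View pics/w3.png

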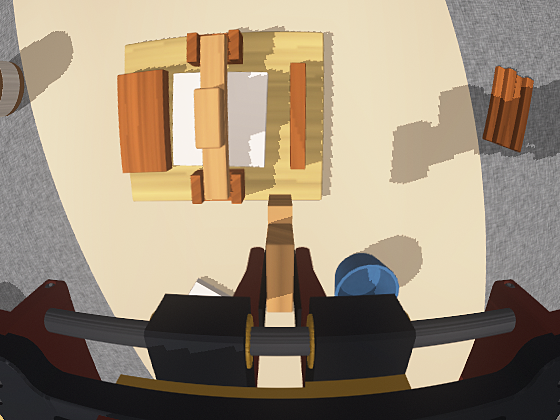

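Image: the bar is seated across the tray from (212,45) to (215,190), the spacer is held upright at (280,250), and the wide gap lies between the tile edge (x≈267) and the thin rail (x≈298).

```bash
python3 -m jog '[20,0,0,0,0,0, 30,-0.5,0,0,0,0, 20,0,5,0,0,0, 10,0,15,0,0,0, 0,0,20,0,0,0, 0,0,15,0,0,0, 0,0,10,0,0,0, 0,0,5,0,0,0, 0,0,0,0,0,0, 0,0,0,0,0,0]';  python3 - <<'E'
from h import *
go(564.7,-34.9,50.5,-15.8)
s=env.snapshot("top");Q=cloud(s);z=Q[...,2]-.4
a=np.radians(-15.8);M=np.array([[np.cos(a),np.sin(a)],[-np.sin(a),np.cos(a)]])
p=env.get_state()["ee_pos"];print("tcp in tray",M@(p[:2]-[580.6,21.4]))
E
```

```text
clock: 21.28
ee_pos: [565.5, -34.7, 91.8]
tcp_rot: [-3.112, 0.432, -0.002]
force: [0.3, 0.9, -0.6]
gripper_width: 0.161
finger_force: 30.0
t 21.27 tcp [565.5 -34.7  91.8] shift [-0.8  0.5 41.3] turn [-0.01 -0.05 -0.01] q [ 0.18  0.46 -0.27  1.85  0.16  0.85 -2.02] F [ 0.3  0.9 -0.6] w 0.161
tcp in tray [  0.76525235 -58.01377697]
```

```bash
python3 -m jog '[-0.5,0.3,8,0,0,0, 0,0,8,0,0,0, 0,0,6,0,0,0, 0,0,4,0,0,0, 0,0,3,0,0,0, 0,0,0,0,0,0]'; python3 -m jog '[0,0,3,0,0,0, 0,0,3,0,0,0, 0,0,2,0,0,0, 0,0,1.5,0,0,0, 0,0,0,0,0,0, 0,0,0,0,0,0]'; python3 -c "
from h import *
go(564.7,-34.9,50.5,-15.8)"
```

```text
clock: 22.08
ee_pos: [564.5, -34.8, 62.0]
tcp_rot: [3.112, -0.432, -0.0]
force: [0.6, -0.3, -0.6]
gripper_width: 0.157
finger_force: 30.0
clock: 22.82
ee_pos: [564.6, -34.8, 52.8]
tcp_rot: [3.112, -0.432, 0.0]
force: [-0.9, 0.8, -1.2]
gripper_width: 0.155
finger_force: 30.0
t 22.82 tcp [564.6 -34.8  52.8] shift [0.1 0.  2.3] turn [-0.   -0.01 -0.  ] q [ 0.17  0.52 -0.26  1.88  0.18  0.77 -2.03] F [-0.9  0.8 -1.2] w 0.155
```

```bash
python3 -m jog '[0,0,1,0,0,0, 0,-1.5,0,0,0,0, 0,-1.5,0,0,0,0, 0,-1.5,0,0,0,0, 0,-1.5,0,0,0,0, 0,-1,0,0,0,0, 0,-1,0,0,0,0, 0,-1,0,0,0,0, 0,-1,0,0,0,0, 0,-1,0,0,0,0, 0,0,0,0,0,0, 0,0,0,0,0,0]'; cat >> h.py <<'E'
def st():
    a=np.radians(-15.8);M=np.array([[np.cos(a),np.sin(a)],[-np.sin(a),np.cos(a)]])
    s=env.get_state();print("t",s["clock"],"tray xy",M@(s["ee_pos"][:2]-[580.6,21.4]),"z",s["ee_pos"][2],"F tray",M@s["force"][:2],s["force"][2],"tau",s["wrist_torque"],"tilt",R.from_rotvec(s["tcp_rot"]).as_matrix()[:,2])
E
python3 -c "
from h import *
st()"
```

```text
clock: 24.32
ee_pos: [567.6, -24.1, 51.7]
tcp_rot: [-3.112, 0.432, 0.0]
force: [-0.2, 0.3, 0.6]
gripper_width: 0.153
finger_force: 30.0
t 24.325 tray xy [ -0.13556973 -47.35338478] z 51.74377815460651 F tray [-0.31654374  0.2241249 ] 0.6400266328705744 tau [-0.09717486  0.07673927  0.0029532 ] tilt [ 8.56697546e-06  1.03177925e-04 -9.99999995e-01]
```

```bash
for i in 1 2 3; do :; done; python3 -m jog '[0,-0.5,0,0,0,0, 0,-0.5,0,0,0,0, 0,-0.5,0,0,0,0, 0,0,0,0,0,0]'; python3 -c "
from h import *
st()"; python3 -m jog '[0,-0.5,0,0,0,0, 0,-0.5,0,0,0,0, 0,0,0,0,0,0, 0,0,0,0,0,0]'; python3 -c "
from h import *
st()"
```

```text
clock: 24.82
ee_pos: [568.0, -22.7, 51.7]
tcp_rot: [-3.112, 0.432, -0.0]
force: [-0.8, -1.4, 0.1]
gripper_width: 0.158
finger_force: 30.0
t 24.825 tray xy [ -0.10653863 -45.88828266] z 51.72950012062104 F tray [-0.41727747 -1.5464906 ] 0.07614124498942504 tau [-0.27791195  0.15312921 -0.00612243] tilt [ 1.84859646e-05  3.22230752e-05 -9.99999999e-01]
clock: 25.32
ee_pos: [568.1, -22.4, 51.7]
tcp_rot: [3.111, -0.432, -0.0]
force: [-1.3, -4.5, 0.4]
gripper_width: 0.157
finger_force: 30.0
t 25.325 tray xy [ -0.06526334 -45.57323989] z 51.72346795450042 F tray [-0.00913335 -4.66784184] 0.4377483669897627 tau [-1.13279273  0.38751421  0.04883014] tilt [-2.71979056e-04 -6.38065516e-04 -9.99999759e-01]
```

```bash
python3 -m jog '[0,-0.5,0,0,0,0, 0,-0.5,0,0,0,0, 0,0,0,0,0,0, 0,0,0,0,0,0, 0,0,0,0,0,0, 0,0,0,0,0,0]';  python3 - <<'E'
from h import *
st()
for c in("wrist","top"):
    s=env.snapshot(c);Q=cloud(s,c=="wrist");z=Q[...,2]-(1.5 if c=="wrist" else .4)
    o=[580.6,21.4] if c=="wrist" else [580.4,20.2]
    cv2.imwrite(f"pics/{c}4.png",s["color"][:,:,::-1])
    a=np.radians(-15.8);M=np.array([[np.cos(a),np.sin(a)],[-np.sin(a),np.cos(a)]])
    L=Q.copy();L[...,:2]=(Q[...,:2]-o)@M.T
    near=(abs(L[...,0])<110)&(abs(L[...,1])<110)
    for n,lo,hi in (("tile",24,28),("rails",28,33),("barlow",44.5,49),("bartop",66,76)):
      for k in big(near&(z>lo)&(z<hi))[:3]:
        if k.sum()>60: print(c,n,k.sum(),round(np.median(z[k]),1),rect(L[k]))
st()
E
```

```text
clock: 26.08
ee_pos: [568.2, -22.3, 51.8]
tcp_rot: [3.11, -0.433, -0.001]
force: [-1.3, -6.3, 3.1]
gripper_width: 0.157
finger_force: 30.0
t 26.075 tray xy [-4.36966028e-02 -4.54508592e+01] z 51.75158158697002 F tray [ 0.4759484  -6.38990466] 3.0510101028882235 tau [-1.7228607   0.570506    0.04009416] tilt [-6.94792147e-04 -1.61413153e-03 -9.99998456e-01]
wrist tile 4585 26.1 (array([ 0.9, 34. ]), 1.2, (99.4, 37.1))
wrist tile 3602 26.1 (array([  0.3, -31.2]), -1.26, (83.1, 42.0))
wrist rails 7594 30.1 (array([ 0.4, 75.8]), 0.02, (100.0, 51.6))
wrist rails 2567 30.1 (array([  5.9, -75.7]), 0.17, (88.7, 14.5))
wrist rails 421 30.2 (array([66.2,  1.2]), -0.96, (27.4, 27.2))
wrist barlow 3357 46.1 (array([47.9, -0.8]), 0.13, (54.3, 22.5))
wrist barlow 468 45.7 (array([ 25.4, -46. ]), 89.03, (13.9, 11.2))
wrist bartop 2669 70.0 (array([ 5.2, -0.7]), 0.25, (41.0, 22.3))
wrist bartop 204 71.0 (array([ 20.5, -45.5]), -88.76, (13.9, 1.6))
wrist bartop 136 71.0 (array([ 11.3, -34. ]), 77.87, (8.7, 2.4))
top tile 175 25.9 (array([-33.9,  31.4]), -81.48, (39.5, 31.2))
top rails 692 30.1 (array([-0.1, 72.3]), 0.14, (99.6, 56.9))
top barlow 109 46.1 (array([-56.3,  -0.8]), 0.32, (36.6, 21.3))
t 26.175 tray xy [-2.95131354e-02 -4.54837076e+01] z 51.745143615246 F tray [ 0.06907584 -7.4933939 ] 1.6077957764393411 tau [-1.69485203  0.50814655  0.10119514] tilt [-7.19279855e-04 -1.60892253e-03 -9.99998447e-01]
```

View pics/wrist4.png

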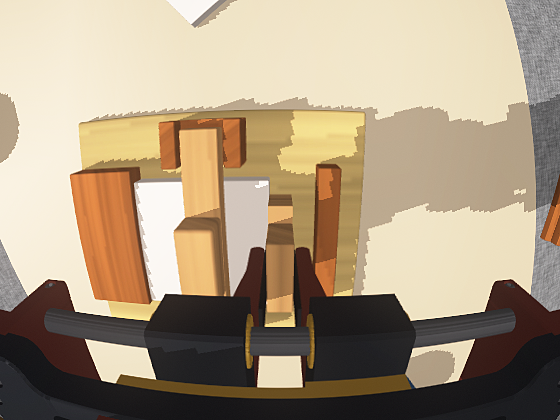

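The tile's left edge meets the thick rail (x≈140–150) along its whole length, the spacer stands against its right edge at (280,240), and the bar is still in its notches. One last check of the tile's squareness.

```bash
python3 - <<'E'
from h import *
s=env.snapshot("wrist");Q=cloud(s,True);z=Q[...,2]-1.5
a=np.radians(-15.8);M=np.array([[np.cos(a),np.sin(a)],[-np.sin(a),np.cos(a)]])
L=(Q[...,:2]-[580.6,21.4])@M.T
m=(z>25)&(z<27.2)&(abs(L[...,0])<50)
def edge(q,u,v,lo,hi,f):
    b=[(c,f(q[abs(q[:,u]-c)<1,v])) for c in np.arange(lo,hi,2.) if (abs(q[:,u]-c)<1).sum()>3]
    b=np.array(b);p=np.polyfit(b[:,0],b[:,1],1);r=b[:,1]-np.polyval(p,b[:,0]);g=abs(r)<1.5
    p=np.polyfit(b[g,0],b[g,1],1);print(len(b),g.sum(),"slope deg",np.degrees(np.arctan(p[0])),"at",np.polyval(p,b[:,0].mean()),r.std())
q=L[m]
edge(q,1,0,14,46,np.max);edge(q,1,0,-36,-14,np.max)
edge(q,0,1,-35,35,np.max)
st()
E
```

```text
15 15 slope deg 0.20974905286494694 at 41.38375605674684 0.3631106231378622
11 11 slope deg 0.28105534557100925 at 41.48730521570503 0.053239970530482336
35 35 slope deg 0.165165352886205 at 51.29042626975846 0.25236557540163645
t 26.225 tray xy [ 4.85875578e-03 -4.54315985e+01] z 51.7643084460624 F tray [ 0.18456499 -6.54892592] 2.662339446400238 tau [-1.71848419  0.496901    0.01998307] tilt [-6.06739367e-04 -1.59549665e-03 -9.99998543e-01]
```

```bash
python3 -c "
from h import *
print(env.sign_off())"
```

```text
the job is handed in; nothing more can be done
None
```

I handed the job in at about 26 s with the bar seated in both notches and the spacer still gripped in the wide gap. It presses the tile with about 6.5 N, flush against the thick rail and about 0.2° off square; no verdict was returned.

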